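Clamp a stuck spice jar with the squeeze clamp

TASK

The cap of the spice jar that stands alone to the left of the clamp is stuck: stand that jar upright on the clamp's base in front of the V-shaped jaw and let go of it, then pump the clamp's red trigger, squeezing it towards the black handle and letting it spring back, until the sprung pad is pressed into the green band of its plunger against the jar. Do not crush the jar by pressing the pad in to its stop, move the sliding jaw with the trigger only, and leave the other things where they are. Finish while still holding the trigger squeezed, with the jar firmly clamped and not touched by the robot, so that I can twist the cap off.

Things in the scene. Friction and masses are not known exactly. Their poses are not given: they have to be found in the camera images.
- jar_mid (a point): Centre, half-way up, of the spice jar: body square with rounded corners (41 mm across flats, 49 mm across corners), round mustard-yellow cap 41 mm in diameter and 20 mm high on top, coloured label, 96 mm tall in all, about 0.1 kg; the point is 48 mm above its underside, z axis up. It starts standing alone on the worktop to the left of the clamp, turned any way, and fits the clamp any way round.
- clamp: Squeeze clamp fixed to the worktop: blue base 84 x 252 mm, 8 mm thick, low black housing (42 mm wide, 44 mm high). Origin on the worktop; own y runs along the clamp from the grip end (base ends at y = -140 mm) to the fixed V jaw (+112 mm), x across, z up. V jaw: rubber-faced, open to -y, 60 mm wide; sliding jaw 40 mm wide, facing it; the tops of both are 56 mm above the worktop.
- seat (a point): Point on top of the clamp's base (8 mm above the worktop) where the middle of the jar's underside comes, within 3 mm, when the jar is fully in the V jaw: 60 mm to +y of the clamp's origin.
- handle_grip (a point): Middle of the black handle, an upright post 24 mm wide (clamp's x) and 12 mm thick (y) that ends 125 mm above the worktop; this point is 100 mm above the worktop and 86 mm to -y of the clamp's origin. The face away from the trigger is 6 mm to +y of it.
- trigger_grip (a point): Middle of the red trigger (24 mm wide, 10 mm thick, top as high as the handle's), 100 mm above the worktop, moves with it. It stands on the handle's -y side; its outer face, the one to push towards +y, is 5 mm to -y of this point. Over both outer faces trigger and handle measure about 46 mm here at rest, 25 mm fully squeezed.
- trigger (a joint): Trigger angle, rad: 0 at rest (leaning out), 0.28 squeezed (upright, 3 mm from the handle; 20 mm of travel at this height). A 3 to 4 N spring returns it; it takes 12 to 20 N to drive the jaw. A full stroke from rest moves the jaw some 8 to 13 mm to the V (the ratchet's teeth are 4 mm apart; the first millimetres of a stroke are lost). Let it return to 0 before the next stroke; the jaw stays.
- jaw (a joint): Travel of the sliding jaw towards the V jaw, m: 0 fully back, 0.062 at most. Friction holds it wherever it stands. With a jar fully in the V the pad touches the jar at about 0.037 to 0.045; the jaw starts between 0 and 0.020.
- pad (a joint): How far the sprung pad is pressed back towards the sliding jaw, m: 0 free, 0.018 at its stop. The spring is 0.7 N per mm. Its plunger is banded: seen from above, the bands disappear into the jaw as it is pressed: white 0 to 6 mm, green 6 to 14 mm, red 14 to 18 mm.
- pad_face (a point): Middle of the rubber face of the sprung pad (34 mm wide, 36 mm high) that meets the jar, 34 mm above the worktop.
- kitchen_timer: White and orange kitchen timer, 65 mm across, 48 mm high, a bystander; origin under its centre.
- honey_jar: Jar with a red cap, 65 mm across, 100 mm high, a bystander; origin under its centre.
- garlic: Garlic bulb, 60 mm, a bystander; origin under its centre.
- mug_bench: White mug with a black pattern, 98 mm high, a bystander; origin under it.
- salt_shaker: Glass salt shaker with a grey cap, 44 mm across, 90 mm high, a bystander; origin under its centre.
Not all that is in view belongs to the job. Leave any blue look-alike of the part that bears jar_mid alone.

How it is judged:
On the way, in this order (a step that is already met when the one before it is completed fails the run):
1. the jar stands upright on the clamp's base between the pad and the V jaw, let go (x of jar_mid in the frame of clamp between -0.014 and 0.014 m and y of jar_mid in the frame of clamp between 0.028 and 0.068 m and height (world z) of jar_mid between 0.052 and 0.062 m and angle between jar_mid's own z axis and vertical below 0.12 rad and contact force between each of the fingers, the arm and spice_jar below 0.3 N), for 0.2 s.
2. the trigger has been pumped until the pad presses the jar (over 1.5 N) (contact force between pad and spice_jar above 1.5 N and value of joint jaw above 0.035 m), for 0.2 s.
At the end, for the whole second after the job is handed in: The jar stands upright (7 degrees) on the base in the V jaw (axis within 14 mm across, 10 mm along), untouched by the robot; the pad is pressed in 5 to 15 mm and pushes the jar with 3.5 to 10.5 N; the fingers still hold the trigger squeezed (over 0.03 rad, over 1 N); all is still (x of jar_mid in the frame of clamp between -0.014 and 0.014 m and y of jar_mid in the frame of clamp between 0.05 and 0.068 m and height (world z) of jar_mid between 0.052 and 0.062 m and angle between jar_mid's own z axis and vertical below 0.12 rad and contact force between each of the fingers, the arm and spice_jar below 0.3 N and contact force between pad and spice_jar between 3.5 and 10.5 N and value of joint pad between 0.005 and 0.015 m and contact force between the fingers and trigger above 1 N and value of joint trigger above 0.03 rad and velocity of joint trigger between -0.05 and 0.05 rad/s and linear speed of spice_jar below 0.01 m/s); the arm keeps its last pose, push and grip.
It fails at once if the jar is crushed: the pad presses it with more than 12.3 N (contact force between pad and spice_jar above 12.3 N).
It fails at once if the robot pushes the sliding jaw or its pad directly (over 4 N) (contact force between any of the fingers, the arm and jaw above 4 N).
It fails at once if the timer, honey jar, garlic, mug or salt shaker is moved by more than 30 mm (distance of any of kitchen_timer, honey_jar, garlic, mug_bench, salt_shaker from where it was at the start of the episode above 0.03 m).
It also fails if it takes over 67 s, if anything falls off the work surface, if the arm or the gripper's body presses on something with over 40 N, if the wrist force passes 120 N, or if a joint passes its speed limit or range.

ROBOT

A 6-joint arm with a two-finger parallel gripper is mounted at the origin on a cart in front of the work surface, level with it; the furniture and walls round the work are solid. World frame = base frame: x ahead of the robot, y to its left, z up, the work surface at z = 0. Lengths are in m, angles in rad, forces in N, time in s.
With the tool pointing down it reaches from about 0.35 to 0.85 m from the base axis. Payload 8.1 kg.
Tool frame: the origin (TCP) lies at the very end of the fingers, on their centre line; the grasp point (between the pads) lies 19 mm behind it; z points along the fingers, y is the line along which they close (so a half turn about z gives the same grasp; the last joint's range is limited). The gripper opens to 93 mm and grips with 3 to 60 N. Pads are 15 mm wide; open, the fingers measure 128 mm over their backs; the gripper's body (75 mm by 188 mm) begins 65 mm behind the grasp point.
Start: joints at [1.262, 0.13, 1.488, -0, 1.523, -0.085], TCP at [0.133, 0.585, 0.219] pointing down, gripper open.
Joint ranges: [-2.96, 2.96], [-0.89, 2.26], [0.02, 2.5], [-1.34, 4.48], [0, 2.73], [-2.66, 2.66]. Speed limits (rad/s): [2.39, 2.39, 2.79, 3.14, 3.14, 3.14].

INTERFACE

Orientations are given as a rotation vector (axis times angle).
In Python, from plant import read_state, eyes, workorder gives the robot as it stands. The module is installed in compiled form; this text tells all that it offers.
- The arm moves only by the tool play_rows, never from a script. Its argument "targets" is one flat list of numbers, 4 for each row, row after row: the shift along the tool's x, y, z in cm, then the turn about the tool's z in degrees. In form: [dx, dy, dz, roll, dx, dy, dz, roll, ...]. A call has 1 to 8 rows; each row is the pose to reach, as a shift and turn from the pose commanded when the call began, along the tool's axes at that moment; what a row does not reach only later rows make up. A row lasts 1/12 s, in which the tool goes at most 41.7 mm and 7.16 degrees, less where a joint would pass 70% of its speed; a pose out of reach is approached as far as the arm can. A call with a gripper value outside its range is refused whole. "grip" is the finger opening in cm, from 0 to 9.3, set as the call begins (left out, the last holds). The fingers move at their own pace and stop on an object; "grip_force" is the grip in N (left out, the last holds). Time passes only in rows, so rows that repeat a pose let the fingers close. It gives the time, the measured TCP pose, the force, the opening and the grip force at its end, in the units of the state.
- read_state(): the state, without advancing time (a new reading comes with each control period).
- eyes.read_camera(name): name is "scene" or "side" or "wrist"; returns a dict with "image" (400x640x3 uint8, red, green, blue), "vfov" (degrees; the focal length in pixels is half the picture's height over the tangent of half this angle, whatever the lens; pixels are square), "cx", "cy" (the principal point, pixels), "cam_to_world" (4x4, takes a point from camera to world coordinates); the wrist camera has in their place "T_tool_cam" (4x4, takes a point from camera to tool coordinates, whose origin is the TCP and whose axes are the flange's). Camera axes: x right, y up, looking along -z (the intrinsics and any distortion apply to the point x, -y, -z); pixel columns grow to the right and rows downward; lengths in m; the calibration is good to about 2 mm. A picture is of the moment at which its call begins: read the wrist's pose just before it. There is no depth.
- workorder.close_job(): hands the job in; it is judged then, once.
The state is a dict: "t": time; "q": joint angles; "dq": joint speeds; "joint_torque": joint torques, N m; "tool_pos": TCP position; "orientation": TCP orientation; "force": force on the tool from outside, world axes, zero at the start; "wrist_torque": the same for the moment, N m; "opening": finger opening in m; "gripper_force": force on a finger pad.
Only numpy, scipy, OpenCV 4.12 (cv2) and the standard library are available. Lean on these libraries where they do the work, as an engineer would, in place of code of your own. Each camera call takes 0.05 s, during which the arm holds its last target. There are 200 camera calls.

## Working session

There is one attempt and no reset: what is moved stays moved. The work goes in short steps, Python scripts to look and compute and a tool call to move; the robot and the scene stay as the last step left them, time stands still between calls to the robot, and variables do not carry over. Pictures are saved under pics/ and viewed, at most 10 in all, crops included, and the job is handed in when it is done.

Besides the shell and the picture viewer there is one more tool, called after "Request:" by a JSON object that holds its "op" and its "data". play_rows: Moves the arm, as the interface text tells. Its arguments: {"type":"object","properties":{"targets":{"type":"array"},"grip":{"type":"number"},"grip_force":{"type":"number"}},"required":["targets"]}

```bash
mkdir -p pics; cat > h.py <<'E'
import numpy as np, cv2
from scipy.spatial.transform import Rotation as R
from plant import read_state, eyes, workorder
def cam(name):
    s=read_state(); c=eyes.read_camera(name); im=c["image"]
    if "cam_to_world" in c: T=np.array(c["cam_to_world"])
    else:
        W=np.eye(4); W[:3,:3]=R.from_rotvec(s["orientation"]).as_matrix(); W[:3,3]=s["tool_pos"]
        T=W@np.array(c["T_tool_cam"])
    f=im.shape[0]/2/np.tan(np.radians(c["vfov"])/2)
    return dict(im=im,T=T,f=f,cx=c["cx"],cy=c["cy"],raw={k:v for k,v in c.items() if k!="image"})
def ray(c,u,v):
    d=c["T"][:3,:3]@np.array([(u-c["cx"])/c["f"],-(v-c["cy"])/c["f"],-1]); return c["T"][:3,3],d
def onz(c,u,v,z):
    o,d=ray(c,u,v); return o+d*(z-o[2])/d[2]
def proj(c,p):
    q=np.linalg.inv(c["T"])@np.append(p,1); return c["cx"]+c["f"]*q[0]/-q[2], c["cy"]-c["f"]*q[1]/-q[2]
def save(c,n): cv2.imwrite("pics/"+n+".png",cv2.cvtColor(c["im"],cv2.COLOR_RGB2BGR))
E
python3 - <<'E'
from h import *
for n in("scene","side","wrist"):
    c=cam(n); save(c,n+"0"); print(n,c["f"],{k:np.round(v,3).tolist() if not isinstance(v,str) else v for k,v in c["raw"].items()})
s=read_state();print({k:np.round(v,3).tolist() for k,v in s.items()})
E
```

```text
scene 411.278053589919 {'vfov': 51.866, 'cx': 314.832, 'cy': 197.596, 'cam_to_world': [[0.872, 0.219, -0.438, -0.026], [-0.49, 0.364, -0.792, -1.116], [-0.014, 0.905, 0.425, 0.671], [0.0, 0.0, 0.0, 1.0]]}
side 456.20291979857046 {'vfov': 47.345, 'cx': 318.295, 'cy': 198.199, 'cam_to_world': [[-0.992, 0.048, -0.117, 0.394], [-0.124, -0.54, 0.833, 1.241], [-0.023, 0.841, 0.541, 0.9], [0.0, 0.0, 0.0, 1.0]]}
wrist 291.23506550525417 {'vfov': 68.957, 'cx': 319.686, 'cy': 203.354, 'T_tool_cam': [[0.001, 0.97, 0.244, 0.068], [1.0, -0.001, -0.0, 0.001], [0.0, 0.244, -0.97, -0.165], [0.0, 0.0, 0.0, 1.0]]}
{'t': 0.15, 'q': [1.262, 0.131, 1.489, -0.0, 1.523, -0.085], 'dq': [-0.001, -0.002, -0.001, 0.0, 0.001, 0.001], 'joint_torque': [0.0, -56.048, -49.233, 0.077, 0.031, -0.0], 'tool_pos': [0.133, 0.585, 0.218], 'orientation': [-0.351, -3.122, 0.002], 'force': [0.428, -0.151, -0.458], 'wrist_torque': [-0.049, -0.006, 0.061], 'gripper_force': 0.0, 'opening': 0.093}
```

View pics/scene0.png

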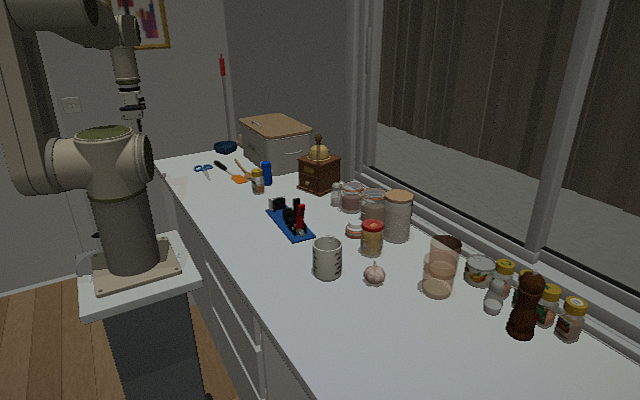

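View pics/side0.png

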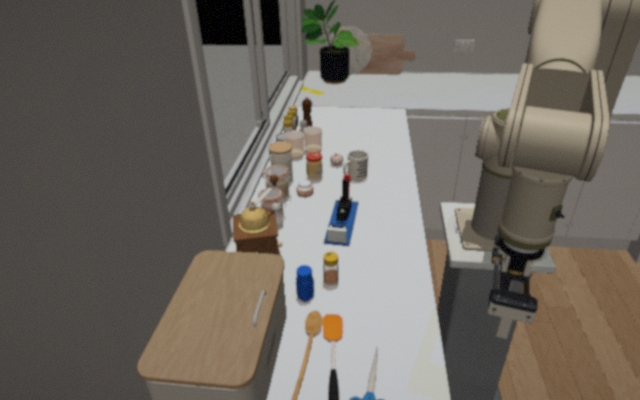

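The scene picture shows the blue clamp base around (290,224), with the trigger (red) at its near end. The lone jar with the yellow cap is at (257,180), with the blue look-alike beside it at (266,172). In the side picture the jar is at (331,267) and the clamp at (342,222), with its V jaw end nearer that camera.

```bash
python3 - <<'E'
from h import *
boxes={"scene":((255,200,325,250),(245,160,266,200)),"side":((318,190,365,250),(318,248,345,290))}
for n in("scene","side"):
    c=cam(n); hsv=cv2.cvtColor(c["im"],cv2.COLOR_RGB2HSV)
    def pts(m,b):
        z=np.zeros_like(m); x0,y0,x1,y1=b; z[y0:y1,x0:x1]=m[y0:y1,x0:x1]; return np.argwhere(z>0)[:,::-1]
    bl=pts(cv2.inRange(hsv,(100,130,30),(125,255,255)),boxes[n][0])
    w=np.array([onz(c,u,v,.008)[:2] for u,v in bl],np.float32)
    print(n,len(bl),cv2.minAreaRect(w),cv2.boxPoints(cv2.minAreaRect(w)).round(3).tolist())
    ye=pts(cv2.inRange(hsv,(18,120,60),(32,255,255)),boxes[n][1])
    print("cap px",len(ye),ye.min(0),ye.max(0),ye.mean(0), onz(c,*ye.mean(0),.088).round(3))
    rd=pts(cv2.inRange(hsv,(0,150,50),(8,255,255)),boxes[n][0]); print("red",len(rd),rd.min(0) if len(rd) else 0,rd.max(0) if len(rd) else 0)
E
```

```text
scene 463 ((0.48515358567237854, -0.007618576288223267), (0.2500077784061432, 0.08043321222066879), 86.40740203857422) [[0.43700000643730164, -0.12999999523162842], [0.5170000195503235, -0.13500000536441803], [0.5329999923706055, 0.11500000208616257], [0.453000009059906, 0.11999999731779099]]
cap px 87 [246 168] [261 190] [255.70114943 172.85057471] [0.49  0.284 0.088]
red 100 [296 204] [304 228]
side 384 ((0.49171653389930725, 0.003760918974876404), (0.2359790951013565, 0.07333323359489441), 86.61769104003906) [[0.4480000138282776, -0.1120000034570694], [0.5210000276565552, -0.11599999666213989], [0.5350000262260437, 0.11900000274181366], [0.4620000123977661, 0.12399999797344208]]
cap px 139 [324 252] [336 265] [330.33093525 258.74820144] [0.499 0.291 0.088]
red 0 0 0
```

Request:
{"op": "play_rows", "data": {"targets": [-41.7,-20.9,0,-9.3,-41.7,-20.9,0,-9.3,-41.7,-20.9,0,-9.3,-41.7,-20.9,0,-9.3,-41.7,-20.9,0,-9.3,-41.7,-20.9,0,-9.3,-41.7,-20.9,0,-9.3,-41.7,-20.9,0,-9.3], "grip": 9.3}}

```text
t: 0.92
tool_pos: [0.3904, 0.3729, 0.2188]
orientation: [0.096, 3.14, 0.001]
force: [0.9, -0.7, -1.7]
opening: 0.0929
gripper_force: 0.0
```

```bash
cat >> h.py <<'E'
def delta(p,yaw_deg=None,s=None):
    "tool-frame shift (cm) to world point p; roll to put tool y at heading yaw_deg"
    s=s or read_state(); M=R.from_rotvec(s["orientation"]).as_matrix()
    d=M.T@(np.array(p)-s["tool_pos"])*100; h=np.degrees(np.arctan2(M[1,1],M[0,1]))
    return d.round(2), None if yaw_deg is None else round(-(yaw_deg-h),2)
E
python3 - <<'E'
from h import *
print(delta([.493,.288,.218],86.4),read_state()["tool_pos"],read_state()["t"])
E
```

```text
(array([-10.76,  -7.84,   0.08]), np.float64(0.08)) [0.39041249 0.37287873 0.21878076] 0.9167
```

Request:
{"op": "play_rows", "data": {"targets": [-10,-7.4,0,0,-10,-7.4,0,0,-10,-7.4,0,0,-10,-7.4,0,0,-10,-7.4,0,0,-10,-7.4,0,0]}}

```text
t: 1.42
tool_pos: [0.4842, 0.2944, 0.2184]
orientation: [-0.098, -3.139, -0.0]
force: [-1.6, -0.5, -0.2]
opening: 0.093
gripper_force: 0.0
```

```bash
python3 - <<'E'
from h import *
c=cam("wrist"); save(c,"w1"); print(delta([.493,.288,.218],86.4),read_state()["tool_pos"])
hsv=cv2.cvtColor(c["im"],cv2.COLOR_RGB2HSV)
m=cv2.inRange(hsv,(18,120,60),(32,255,255)); n,l,st,ce=cv2.connectedComponentsWithStats(m)
for i in range(1,n):
    if st[i,4]>300: print(st[i],ce[i],onz(c,*ce[i],.09).round(4))
E
```

```text
(array([-0.97, -0.64,  0.05]), np.float64(0.1)) [0.48375237 0.29498453 0.21845771]
[ 296  188   39   41 1160] [315.81982759 207.28448276] [0.4939 0.291  0.09  ]
[ 114  261   39   60 1108] [129.20126354 291.03971119] [0.5783 0.0753 0.09  ]
[ 487  261   39   61 1110] [510.23693694 291.08198198] [0.6045 0.5029 0.09  ]
[ 290  333  350   25 7313] [475.75017093 346.72911254] [0.6762 0.4693 0.09  ]
```

View pics/w1.png

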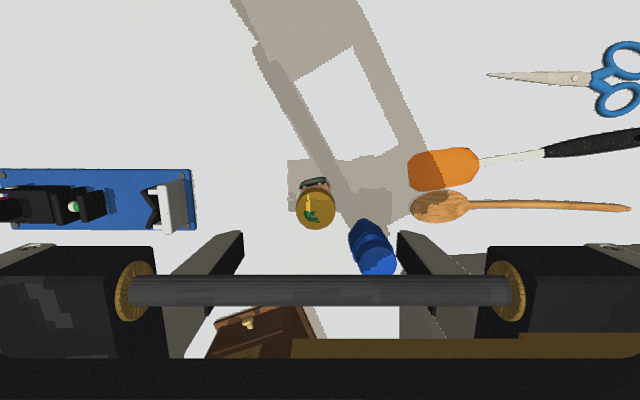

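The wrist picture shows the cap top centred at about (316,208) and the blue look-alike's top at (377,262). The clamp's V jaw is at (165,200) and its pad at about (95,207).

```bash
python3 - <<'E'
from h import *
c=cam("wrist")
p=onz(c,315.5,209,.096); print(p,onz(c,377,262,.1),onz(c,193,172,.008),onz(c,196,228,.008),onz(c,10,170,.008),onz(c,10,228,.008))
print(delta([p[0],p[1],.070],86.4))
E
```

```text
[0.49366874 0.2913566  0.096     ] [0.55443561 0.35275054 0.1       ] [0.45842962 0.13340252 0.008     ] [0.53444371 0.12484597 0.008     ] [ 0.44173876 -0.10233065  0.008     ] [ 0.51936156 -0.12743482  0.008     ]
(array([-1.04, -0.34, 14.86]), np.float64(0.16))
```

Request:
{"op": "play_rows", "data": {"targets": [-1.0,-0.35,2,0,-1.0,-0.35,5,0,-1.0,-0.35,8,0,-1.0,-0.35,11,0,-1.0,-0.35,13,0,-1.0,-0.35,14.4,0,-1.0,-0.35,14.8,0,-1.0,-0.35,14.8,0], "grip": 7}}

```text
t: 2.18
tool_pos: [0.4924, 0.2909, 0.0694]
orientation: [-0.093, -3.138, 0.002]
force: [-0.7, 0.2, -0.2]
opening: 0.07
gripper_force: 0.0
```

Request:
{"op": "play_rows", "data": {"targets": [0,0,0,0,0,0,0,0,0,0,0,0,0,0,0,0,0,0,0,0,0,0,0,0], "grip": 3, "grip_force": 15}}

```text
t: 2.68
tool_pos: [0.4948, 0.2905, 0.0715]
orientation: [0.097, 3.139, 0.001]
force: [-0.2, -1.3, 3.1]
opening: 0.0412
gripper_force: 14.6
```

Request:
{"op": "play_rows", "data": {"targets": [0,0,-3,0,0,0,-7,0,0,0,-11,0,0,-3,-15,0,0,-7,-15,0,0,-11,-15,0,0,-13,-15,0,0,-13,-15,0]}}

```text
t: 3.35
tool_pos: [0.4862, 0.1566, 0.221]
orientation: [0.102, 3.139, -0.002]
force: [-1.0, 0.1, -1.0]
opening: 0.0412
gripper_force: 14.7
```

```bash
python3 - <<'E'
from h import *
c=cam("wrist"); save(c,"w2"); print(read_state()["tool_pos"],read_state()["opening"])
hsv=cv2.cvtColor(c["im"],cv2.COLOR_RGB2HSV)
m=cv2.inRange(hsv,(100,130,30),(125,255,255)); m[:,330:]=0
n,l,st,ce=cv2.connectedComponentsWithStats(m); i=1+st[1:,4].argmax()
P=np.argwhere(l==i)[:,::-1]; w=np.array([onz(c,u,v,.008)[:2] for u,v in P],np.float32)
r=cv2.minAreaRect(w); print(st[i],r,cv2.boxPoints(r).round(4).tolist())
E
```

```text
[0.48627905 0.1585383  0.22085852] 0.04084302498371507
[ 103  161  193   60 6342] ((0.4870055913925171, 0.00044558942317962646), (0.2487470507621765, 0.07984904944896698), 86.36129760742188) [[0.439300000667572, -0.12110000103712082], [0.5189999938011169, -0.12620000541210175], [0.5346999764442444, 0.12200000137090683], [0.45509999990463257, 0.12710000574588776]]
```

View pics/w2.png

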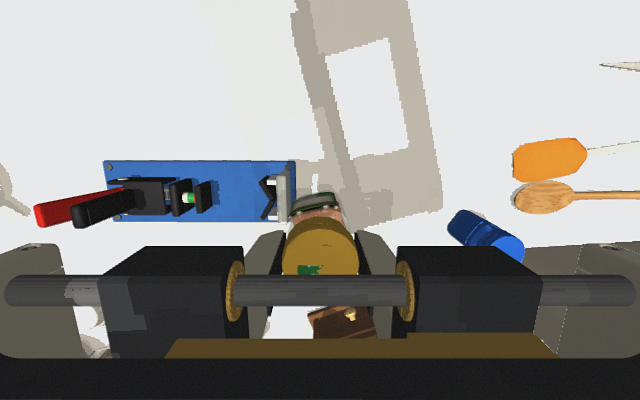

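The wrist picture shows the jar held by its cap at (320,250). The clamp base spans x 103–296 and y 161–221. The pad face is at about column 211, the V jaw tips at column 261, and the green plunger band at (188,198).

```bash
python3 - <<'E'
from h import *
c=cam("wrist"); print(read_state()["tool_pos"])
hsv=cv2.cvtColor(c["im"],cv2.COLOR_RGB2HSV)
m=cv2.inRange(hsv,(100,130,30),(125,255,255)); m[:,330:]=0
n,l,st,ce=cv2.connectedComponentsWithStats(m); i=1+st[1:,4].argmax()
P=np.argwhere(l==i)[:,::-1]; w=np.array([onz(c,u,v,.008)[:2] for u,v in P],np.float32)
r=cv2.minAreaRect(w); b=cv2.boxPoints(r); print(r)
ax=np.array([.0635,.998]); px=np.array([.998,-.0635]); ctr=np.array(r[0]); O=ctr+.014*ax
f=lambda u,v,z:((lambda d:(round(d@px,4),round(d@ax,4)))(onz(c,u,v,z)[:2]-O))
print("O",O,"pad",f(211,190,.052),f(211,210,.052),"Vtips",f(261,180,.056),f(262,218,.056),"Vnotch",f(274,199,.056),"Vback",f(288,175,.056),f(289,218,.056), "handle top",f(108,201,.125),f(75,222,.125),"trig",f(38,217,.12))
t=O+.052*ax; print(t,delta([t[0],t[1],.220],86.36))
E
```

```text
[0.48624579 0.15983429 0.22067656]
((0.48749086260795593, 0.0004424750804901123), (0.2487720102071762, 0.08114643394947052), 86.3602066040039)
O [0.48837986 0.01441448] pad (np.float64(-0.0114), np.float64(0.0178)) (np.float64(0.0129), np.float64(0.0156)) Vtips (np.float64(-0.0239), np.float64(0.0777)) (np.float64(0.0216), np.float64(0.0766)) Vnotch (np.float64(-0.0015), np.float64(0.0917)) Vback (np.float64(-0.0296), np.float64(0.1088)) (np.float64(0.0216), np.float64(0.1086)) handle top (np.float64(-0.0159), np.float64(-0.0504)) (np.float64(0.0044), np.float64(-0.085)) trig (np.float64(0.001), np.float64(-0.1237))
[0.49168186 0.06631048] (array([-1.14, -9.3 ,  0.06]), np.float64(-0.02))
```

Request:
{"op": "play_rows", "data": {"targets": [-0.2,-2.5,0,0,-0.6,-5.5,0,0,-1.1,-8.0,0,0,-1.1,-9.3,0,0,-1.1,-9.3,2,0,-1.1,-9.3,5,0,-1.1,-9.3,7,0,-1.1,-9.3,7,0]}}

```text
t: 4.12
tool_pos: [0.4883, 0.068, 0.1453]
orientation: [-0.095, -3.132, 0.0]
force: [-0.7, 0.6, -2.7]
opening: 0.041
gripper_force: 14.7
```

```bash
python3 - <<'E'
from h import *
c=cam("wrist"); save(c,"w3"); O=np.array([.4884,.0144]);t=O+.052*np.array([.0635,.998]); print(read_state()["tool_pos"],delta([t[0],t[1],.0795],86.36))
c=cam("side"); x,y=map(int,proj(c,[.49,.066,.06])); c["im"]=cv2.resize(c["im"][y-50:y+50,x-70:x+70],None,fx=5,fy=5); save(c,"s3")
E
```

```text
[0.48946361 0.06798827 0.14798602] (array([-0.27, -0.15,  6.85]), np.float64(0.18))
```

View pics/s3.png

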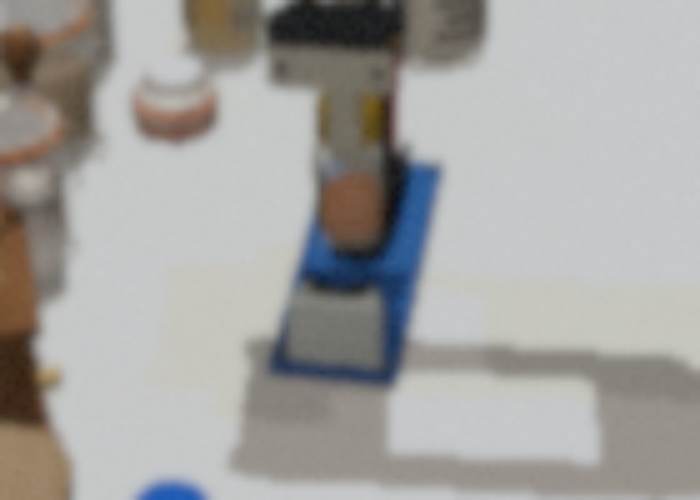

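The side crop shows the jar (350,210) hanging above the base between the pad and the V jaw (335,320), in line with the clamp.

Request:
{"op": "play_rows", "data": {"targets": [-0.2,-0.1,2,0,-0.2,-0.1,4,0,-0.2,-0.1,5.5,0,-0.2,-0.1,6.4,0,-0.2,-0.1,6.7,0,-0.2,-0.1,6.8,0,-0.2,-0.1,6.8,0,-0.2,-0.1,6.8,0]}}

```text
t: 4.88
tool_pos: [0.4944, 0.0661, 0.084]
orientation: [0.096, 3.138, 0.0]
force: [0.4, 0.9, -1.1]
opening: 0.0411
gripper_force: 14.3
```

```bash
python3 - <<'E'
from h import *
s=read_state();print(s["tool_pos"],s["force"])
E
```

```text
[0.4944292  0.0660792  0.08401917] [ 0.3982642   0.85099346 -1.1055754 ]
```

Request:
{"op": "play_rows", "data": {"targets": [0,0,0.2,0,0,0,0.3,0,0,0,0.4,0,0,0,0.4,0]}}

```text
t: 5.22
tool_pos: [0.4934, 0.0659, 0.0786]
orientation: [-0.097, -3.14, 0.0]
force: [0.4, 0.1, -2.3]
opening: 0.041
gripper_force: 14.3
```

Request:
{"op": "play_rows", "data": {"targets": [0,0,0.1,0,0,0,0.1,0,0,0,0.1,0]}}

```text
t: 5.47
tool_pos: [0.4934, 0.0659, 0.0776]
orientation: [-0.097, -3.14, 0.0]
force: [0.3, -0.1, -0.9]
opening: 0.0408
gripper_force: 14.3
```

Request:
{"op": "play_rows", "data": {"targets": [0,0,0.1,0,0,0,0.1,0,0,0,0.1,0]}}

```text
t: 5.72
tool_pos: [0.4934, 0.0659, 0.0766]
orientation: [-0.097, -3.14, -0.0]
force: [-0.2, -0.2, -2.3]
opening: 0.041
gripper_force: 14.3
```

Request:
{"op": "play_rows", "data": {"targets": [0,0,0.1,0,0,0,0.1,0,0,0,0.1,0]}}

```text
t: 5.97
tool_pos: [0.4939, 0.0658, 0.0764]
orientation: [0.097, 3.139, -0.0]
force: [-1.4, -1.7, 5.1]
opening: 0.0413
gripper_force: 14.7
```

Request:
{"op": "play_rows", "data": {"targets": [0,0,0,0,0,0,0,0,0,0,0,0,0,0,0,0,0,0,0,0], "grip": 6.2}}

```text
t: 6.38
tool_pos: [0.4933, 0.066, 0.0755]
orientation: [-0.096, -3.14, -0.0]
force: [0.3, 0.1, 0.2]
opening: 0.0617
gripper_force: 0.0
```

Request:
{"op": "play_rows", "data": {"targets": [0,0,-1,0,0,0,-4,0,0,0,-8,0,0,0,-12,0,0,0,-14,0,0,0,-14,0,0,0,-14,0]}}

```text
t: 6.97
tool_pos: [0.4946, 0.066, 0.218]
orientation: [0.096, 3.136, 0.0]
force: [0.1, 1.2, -0.8]
opening: 0.0619
gripper_force: 0.0
```

```bash
python3 - <<'E'
from h import *
c=cam("wrist"); save(c,"w4"); print(read_state()["tool_pos"])
hsv=cv2.cvtColor(c["im"],cv2.COLOR_RGB2HSV)
n,l,st,ce=cv2.connectedComponentsWithStats(cv2.inRange(hsv,(0,150,50),(8,255,255)))
for i in range(1,n):
    if st[i,4]>60: print("red",st[i],ce[i])
E
```

```text
[0.49348725 0.06595692 0.21592885]
red [ 123  175   72   38 1084] [148.79520295 193.94188192]
```

View pics/w4.png

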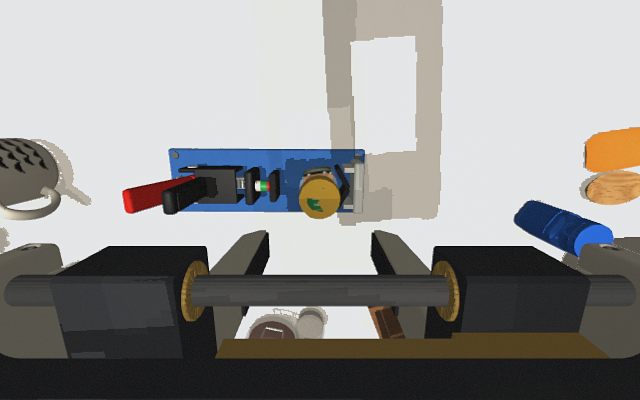

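The jar stands upright and free on the base, cap at (320,198). Pad face is at column 278 with its white and green bands showing at (262,186). The trigger top is at (128,200), and the mug is at the left edge around (25,185).

```bash
python3 - <<'E'
from h import *
c=cam("wrist"); O=np.array([.4884,.0144]);ax=np.array([.0635,.998]);px=np.array([.998,-.0635])
f=lambda u,v,z:((lambda d:(round(d@px,4),round(d@ax,4)))(onz(c,u,v,z)[:2]-O))
print("jar",f(319,199,.104),"trig top edge",f(123,192,.125),f(126,212,.125),"handle",f(163,190,.125),f(165,212,.125),"mug handle",f(61,200,.07),f(58,200,.098),"mug",f(57,160,.098))
t=O-.098*ax;print(t,delta([t[0],t[1],.216],86.36),delta([t[0],t[1],.083]))
E
```

```text
jar (np.float64(-0.0009), np.float64(0.0523)) trig top edge (np.float64(-0.0117), np.float64(-0.1237)) (np.float64(0.0069), np.float64(-0.1239)) handle (np.float64(-0.0137), np.float64(-0.0875)) (np.float64(0.0068), np.float64(-0.0883)) mug handle (np.float64(0.0092), np.float64(-0.2311)) (np.float64(0.0024), np.float64(-0.2086)) mug (np.float64(-0.0373), np.float64(-0.2009))
[ 0.482177 -0.083404] (array([  0.14, -14.97,  -0.13]), np.float64(0.12)) (array([  0.12, -14.97,  13.17]), None)
```

Request:
{"op": "play_rows", "data": {"targets": [0.1,-3,0,0,0.1,-7,0,0,0.1,-11,0,0,0.1,-14,0,0,0.1,-15,0,0,0.1,-15,0,0,0.1,-15,0,0], "grip": 9.3, "grip_force": 60}}

```text
t: 7.65
tool_pos: [0.4825, -0.0833, 0.2142]
orientation: [-0.099, -3.138, -0.002]
force: [-0.4, 0.2, -0.2]
opening: 0.0928
gripper_force: 0.0
```

Request:
{"op": "play_rows", "data": {"targets": [0,0,2,0,0,0,5,0,0,0,8,0,0,0,11,0,0,0,12.7,0,0,0,13.2,0,0,0,13.2,0,0,0,13.2,0]}}

```text
t: 8.32
tool_pos: [0.4837, -0.0828, 0.0843]
orientation: [0.094, 3.14, 0.0]
force: [1.1, 0.3, 0.6]
opening: 0.0931
gripper_force: 0.0
```

```bash
cat >> h.py <<'E'
O=np.array([.4884,.0144]);ax=np.array([.0635,.998]);px=np.array([.998,-.0635])
def cl():
    s=read_state(); d=np.array(s["tool_pos"])[:2]-O
    return "clamp x,y mm %.1f %.1f z %.1f  F_y %.1f t %.1f"%(d@px*1e3,d@ax*1e3,s["tool_pos"][2]*1e3,np.array(s["force"])[:2]@ax,s["t"])
E
python3 - <<'E'
from h import *
print(cl()); c=cam("wrist"); save(c,"w5"); print(cl())
E
```

```text
clamp x,y mm 1.5 -97.3 z 84.3  F_y 0.3 t 8.3
clamp x,y mm 2.2 -97.7 z 85.2  F_y 0.4 t 8.4
```

View pics/w5.png

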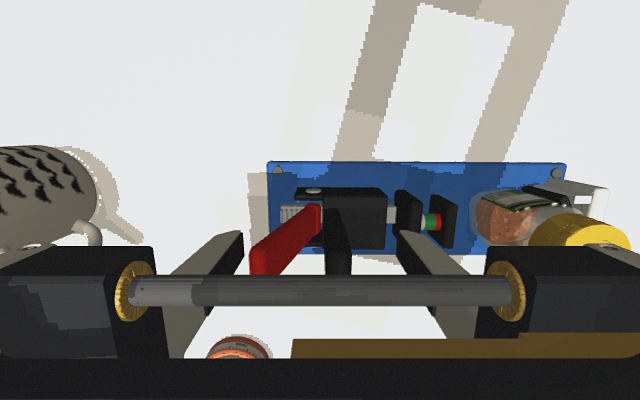

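Both fingers straddle trigger (265,260) and handle (338,250). The plunger bands are visible at (432,221) between the jaw (408,220) and the pad (445,222), and the jar is at (510,220).

Request:
{"op": "play_rows", "data": {"targets": [0,0.5,0,0,0,1.0,0,0,0,1.5,0,0,0,2.0,0,0,0,2.4,0,0,0,2.8,0,0,0,3.1,0,0,0,3.1,0,0]}}

```text
t: 9.03
tool_pos: [0.487, -0.0542, 0.086]
orientation: [0.096, 3.136, -0.006]
force: [-1.1, -10.0, 7.6]
opening: 0.093
gripper_force: 4.7
```

```bash
python3 - <<'E'
from h import *
print(cl())
E
```

```text
clamp x,y mm 3.0 -68.5 z 86.0  F_y -10.0 t 9.0
```

Request:
{"op": "play_rows", "data": {"targets": [0,0.2,0,0,0,0.4,0,0,0,0.5,0,0,0,0.5,0,0]}}

```text
t: 9.37
tool_pos: [0.4874, -0.0496, 0.0861]
orientation: [0.097, 3.136, -0.006]
force: [-1.0, -9.1, 8.0]
opening: 0.093
gripper_force: 5.0
```

Request:
{"op": "play_rows", "data": {"targets": [0,0.2,0,0,0,0.4,0,0,0,0.4,0,0]}}

```text
t: 9.62
tool_pos: [0.4876, -0.0468, 0.0861]
orientation: [0.097, 3.136, -0.01]
force: [-2.0, -15.7, 7.3]
opening: 0.0926
gripper_force: 8.1
```

```bash
cat >> h.py <<'E'
def bands(n=None):
    c=cam("wrist"); hsv=cv2.cvtColor(c["im"],cv2.COLOR_RGB2HSV)
    for nm,lo,hi in (("green",(45,100,60),(85,255,255)),):
        k,l,st,ce=cv2.connectedComponentsWithStats(cv2.inRange(hsv,lo,hi))
        for i in range(1,k):
            if st[i,4]>15: print(nm,st[i],"u in clamp y (z=.04):",np.round([((onz(c,u,ce[i,1],.04)[:2]-O)@ax)*1e3 for u in (st[i,0],st[i,0]+st[i,2])],1))
    if n: save(c,n)
E
python3 - <<'E'
from h import *
print(cl()); bands("w6")
E
```

```text
clamp x,y mm 3.1 -61.1 z 86.1  F_y -15.8 t 9.6
green [390 211  11  16 159] u in clamp y (z=.04): [-7.   1.4]
```

View pics/w6.png

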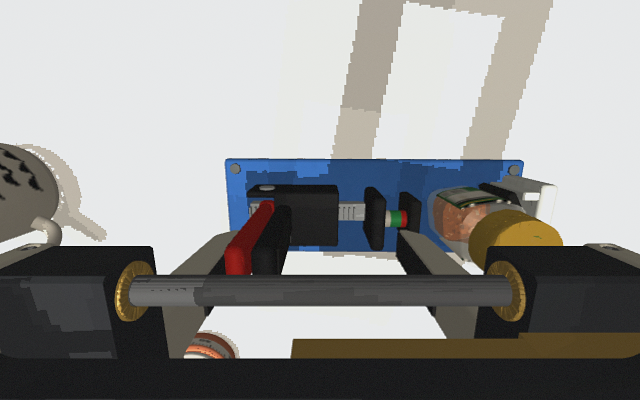

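The trigger now lies nearly against the handle (260,240). The jaw has advanced to (375,220), the bands at (398,218) are still fully out, and the jar is untouched.

Request:
{"op": "play_rows", "data": {"targets": [0,-0.8,0,0,0,-1.6,0,0,0,-2.4,0,0,0,-3.2,0,0,0,-3.6,0,0,0,-3.6,0,0,0,-3.6,0,0]}}

```text
t: 10.25
tool_pos: [0.4833, -0.0798, 0.0834]
orientation: [-0.098, -3.14, -0.001]
force: [0.2, -0.2, -0.8]
opening: 0.093
gripper_force: 0.0
```

```bash
python3 - <<'E'
from h import *
print(cl()); bands()
E
```

```text
clamp x,y mm 0.9 -94.3 z 83.4  F_y -0.2 t 10.2
green [434 215  12  16 159] u in clamp y (z=.04): [-7.2  1.8]
```

Request:
{"op": "play_rows", "data": {"targets": [0,0.6,0,0,0,1.2,0,0,0,1.8,0,0,0,2.4,0,0,0,2.9,0,0,0,3.3,0,0,0,3.6,0,0,0,3.6,0,0]}}

```text
t: 10.97
tool_pos: [0.4871, -0.0468, 0.0855]
orientation: [0.096, 3.137, -0.011]
force: [-2.1, -19.5, 7.9]
opening: 0.0928
gripper_force: 9.7
```

```bash
python3 - <<'E'
from h import *
print(cl()); bands("w7")
E
```

```text
clamp x,y mm 2.6 -61.2 z 85.5  F_y -19.6 t 11.0
green [406 212  12  16 160] u in clamp y (z=.04): [ 4.9 13.9]
```

```bash
python3 - <<'E'
import cv2
for n in("w5","w6","w7"):
    im=cv2.imread(f"pics/{n}.png"); hsv=cv2.cvtColor(im,cv2.COLOR_BGR2HSV)
    m=cv2.inRange(hsv,(18,120,60),(32,255,255)); m[:185]=0;m[262:]=0;m[:,:430]=0;m[:,600:]=0 
    k,l,st,ce=cv2.connectedComponentsWithStats(m); i=1+st[1:,4].argmax(); print(n,"cap",st[i])
    g=cv2.inRange(hsv,(45,100,60),(85,255,255)); r=cv2.boundingRect(g[205:235,370:450]); y=205+r[1]+r[3]//2; x=370+r[0]
    print(" green",x,r[2],"row",y,[tuple(int(a) for a in im[y,u][::-1]) for u in range(x-22,x+46,2)])
E
```

```text
w5 cap [ 528  213   72   33 1885]
 green 423 13 row 221 [(25, 25, 24), (18, 22, 19), (24, 22, 21), (17, 19, 19), (25, 26, 25), (28, 29, 28), (35, 36, 35), (34, 30, 32), (34, 35, 33), (31, 30, 30), (91, 87, 80), (168, 159, 143), (98, 130, 94), (36, 109, 55), (40, 111, 58), (38, 109, 58), (37, 110, 55), (26, 113, 55), (146, 26, 26), (143, 31, 25), (79, 24, 21), (16, 22, 20), (26, 25, 25), (31, 28, 27), (31, 32, 28), (31, 29, 27), (35, 33, 34), (34, 33, 28), (43, 76, 118), (41, 74, 118), (41, 74, 117), (44, 75, 120), (46, 76, 120), (38, 66, 107)]
w6 cap [ 468  209   95   53 2810]
 green 390 11 row 219 [(16, 19, 18), (21, 20, 21), (22, 17, 17), (30, 30, 30), (32, 31, 31), (34, 32, 33), (33, 34, 35), (34, 33, 35), (20, 21, 22), (170, 162, 145), (173, 164, 149), (151, 155, 133), (42, 116, 62), (47, 118, 63), (44, 118, 64), (45, 119, 63), (39, 121, 64), (145, 43, 30), (150, 36, 33), (128, 31, 27), (16, 20, 19), (26, 25, 25), (28, 30, 27), (31, 30, 29), (32, 31, 30), (37, 35, 32), (35, 55, 83), (39, 66, 106), (38, 66, 104), (38, 66, 106), (57, 74, 101), (70, 84, 103), (73, 88, 107), (89, 74, 65)]
w7 cap [ 469  210   95   52 2694]
 green 406 12 row 220 [(17, 14, 16), (22, 20, 19), (20, 17, 17), (25, 23, 27), (31, 33, 30), (31, 32, 29), (33, 30, 33), (32, 30, 30), (32, 33, 34), (87, 82, 75), (171, 165, 148), (175, 165, 150), (47, 117, 62), (45, 116, 62), (44, 115, 61), (41, 113, 59), (43, 117, 63), (145, 60, 40), (147, 33, 26), (152, 32, 29), (23, 20, 22), (22, 21, 19), (30, 28, 28), (33, 34, 34), (30, 30, 27), (34, 35, 31), (30, 30, 31), (89, 65, 53), (92, 68, 54), (89, 66, 52), (128, 81, 56), (126, 78, 54), (111, 71, 50), (123, 79, 55)]
```

View pics/w7.png

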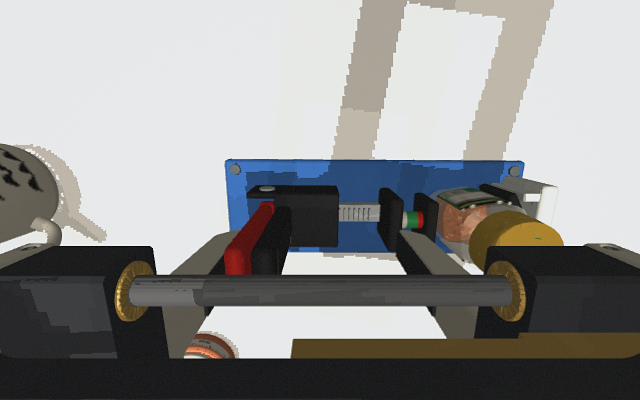

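The pad (425,215) is now just about to touch the jar (465,215). The bands are all still out and the jar hasn't moved.

Request:
{"op": "play_rows", "data": {"targets": [0,-0.8,0,0,0,-1.6,0,0,0,-2.4,0,0,0,-3.2,0,0,0,-3.6,0,0,0,-3.6,0,0,0,-3.6,0,0]}}

```text
t: 11.6
tool_pos: [0.4833, -0.0797, 0.0835]
orientation: [-0.098, -3.14, -0.001]
force: [0.4, -0.4, -0.4]
opening: 0.093
gripper_force: 0.0
```

Request:
{"op": "play_rows", "data": {"targets": [0,0.6,0,0,0,1.2,0,0,0,1.7,0,0,0,2.2,0,0,0,2.6,0,0,0,3.0,0,0,0,3.3,0,0,0,3.3,0,0]}}

```text
t: 12.27
tool_pos: [0.4871, -0.0479, 0.0856]
orientation: [0.096, 3.137, -0.006]
force: [-1.7, -10.2, 8.9]
opening: 0.0928
gripper_force: 5.1
```

```bash
cat >> h.py <<'E'
def look(n):
    print(cl()); c=cam("wrist"); save(c,n); im=c["im"]; hsv=cv2.cvtColor(im,cv2.COLOR_RGB2HSV)
    m=cv2.inRange(hsv,(18,120,60),(32,255,255)); m[:185]=0;m[262:]=0;m[:,:430]=0;m[:,600:]=0
    k,l,st,ce=cv2.connectedComponentsWithStats(m); i=1+st[1:,4].argmax(); print("cap",st[i])
    def run(u): 
        r,g,b=map(int,im[219,u]); return "W" if min(r,g,b)>70 else "G" if g>1.5*r and g>70 else "R" if r>1.8*g and r>70 else "o" if r>70 else "b" if b>70 else "."
    print(370,"".join(run(u) for u in range(370,500)))
E
python3 - <<'E'
from h import *
look("w8")
E
```

```text
clamp x,y mm 2.6 -62.2 z 85.6  F_y -10.3 t 12.3
cap [ 473  211   95   51 2612]
370 WWWWWWWWWWWWWWWWWWWWWWWW..........................GGGGGGGGGGRRRRRR..............oWooooooooooWoooooooWWWWWWWWWWWWWWWWWWoooooooooooo
```

Request:
{"op": "play_rows", "data": {"targets": [0,0.1,0,0,0,0.2,0,0,0,0.3,0,0,0,0.3,0,0]}}

```text
t: 12.65
tool_pos: [0.4872, -0.0468, 0.0856]
orientation: [0.097, 3.137, -0.011]
force: [-2.1, -18.4, 7.7]
opening: 0.0932
gripper_force: 9.3
```

```bash
python3 - <<'E'
from h import *
look("w9")
E
```

```text
clamp x,y mm 2.7 -61.2 z 85.6  F_y -18.5 t 12.7
cap [ 472  211   95   51 2639]
370 WWWWWWWWWWWWWWWWWWWWWWWW.........................GGGGGGGGGGRRRRR..............ooWooooooooooWooooooWWWWWWWWWWWWWWWWWWoooooooooooooo
```

Request:
{"op": "play_rows", "data": {"targets": [0,-0.8,0,0,0,-1.6,0,0,0,-2.4,0,0,0,-3.2,0,0,0,-3.6,0,0,0,-3.6,0,0,0,-3.6,0,0]}}

```text
t: 13.28
tool_pos: [0.4833, -0.0797, 0.0834]
orientation: [-0.098, -3.14, -0.001]
force: [-0.2, 0.1, -0.2]
opening: 0.093
gripper_force: 0.0
```

Request:
{"op": "play_rows", "data": {"targets": [0,0.6,0,0,0,1.2,0,0,0,1.6,0,0,0,1.9,0,0,0,2.0,0,0,0,2.0,0,0]}}

```text
t: 13.78
tool_pos: [0.485, -0.0608, 0.0845]
orientation: [0.096, 3.139, -0.005]
force: [-2.9, -10.3, 5.6]
opening: 0.0932
gripper_force: 5.2
```

```bash
python3 - <<'E'
from h import *
look("w10")
E
```

```text
clamp x,y mm 1.4 -75.3 z 84.5  F_y -10.5 t 13.8
cap [ 495  213   97   33 2243]
370 oWWWWoWWWWoWWWW.WWWW.WWWW.WWWW.WWWWWWWWWW.............................GGGGGGGoRRRRRR...............oooooooooWWWWoooooooooooWWWWWWW
```

Request:
{"op": "play_rows", "data": {"targets": [0,0.2,0,0,0,0.4,0,0,0,0.5,0,0,0,0.5,0,0]}}

```text
t: 14.17
tool_pos: [0.4856, -0.0565, 0.0851]
orientation: [0.096, 3.139, -0.007]
force: [-4.7, -12.1, 8.6]
opening: 0.093
gripper_force: 6.3
```

```bash
python3 - <<'E'
from h import *
look("w11")
E
```

```text
clamp x,y mm 1.7 -71.0 z 85.1  F_y -12.3 t 14.2
cap [ 488  212   96   35 2310]
370 WWWWWWW.WWWW.WWWW.WWWW.WWWW.WWWWWWWWWW............................GGGGGGRRRRRR..............oooooooooooWWWoooooooooWWWWWWWWWWWWWWW
```

Request:
{"op": "play_rows", "data": {"targets": [0,0.2,0,0,0,0.4,0,0,0,0.4,0,0,0,0.4,0,0]}}

```text
t: 14.55
tool_pos: [0.4861, -0.0527, 0.0853]
orientation: [0.096, 3.138, -0.007]
force: [-4.2, -12.6, 10.2]
opening: 0.0932
gripper_force: 6.4
```

```bash
python3 - <<'E'
from h import *
look("w12")
c=cam("side"); x,y=map(int,proj(c,[.49,.066,.06])); c["im"]=cv2.resize(c["im"][y-45:y+45,x-60:x+60],None,fx=5,fy=5,interpolation=cv2.INTER_CUBIC)
w=cv2.imread("pics/w12.png")[...,::-1][140:290,340:580]; w=cv2.resize(w,(600,375)); c["im"]=np.vstack([w,c["im"][100:325]]); save(c,"fin"); print(c["im"].shape)
E
```

```text
clamp x,y mm 2.0 -67.1 z 85.3  F_y -12.8 t 14.6
cap [ 481  212   97   49 2411]
370 WWWWWWWWWWWWWWWWWWWWWWWWWWWWWWWWWWWW...........................GGGGRRRRR...............oooooooooooWWooooooooWWWWWWWWWWWWWWWWWWWWoo
(600, 600, 3)
```

View pics/fin.png

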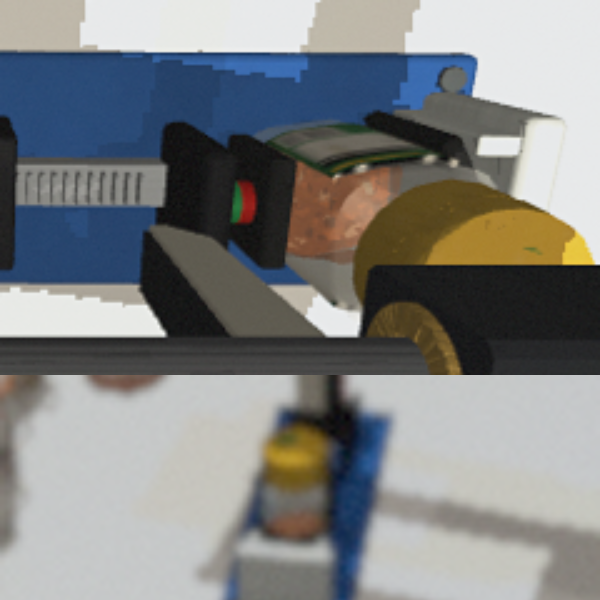

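The jar sits upright in the V jaw. The pad is pressed well into the green band, with a little green plus the red still showing at (243,202). I let it settle, then hand in.

Request:
{"op": "play_rows", "data": {"targets": [0,0,0,0,0,0,0,0,0,0,0,0,0,0,0,0,0,0,0,0,0,0,0,0]}}

```text
t: 15.15
tool_pos: [0.4861, -0.0528, 0.0853]
orientation: [0.097, 3.138, -0.007]
force: [-4.0, -12.6, 9.5]
opening: 0.0927
gripper_force: 6.4
```

```bash
python3 - <<'E'
from h import *
look("w13"); print(workorder.close_job())
E
```

```text
clamp x,y mm 2.0 -67.2 z 85.3  F_y -12.8 t 15.2
cap [ 482  212   96   49 2414]
370 WWWWWWWWWWWWWWWWWWWWWWWWWoWWWWWWWWWW............................GGGRRRRRR..............oooooooooooWWoooooooooWWWWWWWWWWWWWWWWWWWoo
the job is handed in; nothing more can be done
None
```

I handed the job in at about 15 s, with no verdict returned: the jar stands clamped in the V jaw, untouched by the robot, with the pad pressed about 9 mm (estimated from the picture) into the green band and the trigger still held squeezed.

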